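Make up the parts kits for two audio repair jobs

TASK

Make up the parts kits for the two repair jobs from the stock standing on the bench: the tray with the loudspeaker gets the large copper coil and the tall slim capacitor, and the tray with the circuit board gets the transformer, the finned heat sink and the short fat capacitor. Set each part down upright, without dropping it, flat on the floor of a compartment of its own (any compartment in its tray's near strip will do). Leave the small coil and the brass-wool tip cleaner where they stand.

Things in the scene. Friction and masses are not known exactly. Their poses are not given: they have to be found in the camera images.
- coil_mid (a point): Large air-core coil: copper wire on a black flanged bobbin, an upright squat cylinder 58 mm in diameter, 36 mm high, about 0.28 kg, with a small dark centre hole. The point is its centre, 18 mm above its underside; z is its axis. Loose, in the shuffled row of stock before the trays (centres 95 mm or more apart).
- tall_cap_mid (a point): Tall slim capacitor: upright black can 35 mm in diameter, 75 mm high, silver rim, two small screw terminals 5 mm above its top, about 0.1 kg. The point is the centre of the can, 37.5 mm above its underside; z is its axis. Loose, in the shuffled row of stock before the trays (centres 95 mm or more apart).
- fat_cap_mid (a point): Short fat capacitor: upright black can 50 mm in diameter, 50 mm high, silver rim, two small screw terminals 5 mm above its top, about 0.15 kg. The point is the centre of the can, 25 mm above its underside; z is its axis. Loose, in the shuffled row of stock before the trays (centres 95 mm or more apart).
- transformer_mid (a point): Transformer: laminated steel core 50 (x) by 26 mm (y), 42 mm high; yellow winding and black foot rails 42 mm across in y; 0.26 kg. Grip the flat core ends, 50 mm, closing along its x. The point is its centre, 21 mm above its underside; x points away from the robot within 0.5 rad, z up. Loose, in the shuffled row of stock before the trays (centres 95 mm or more apart).
- heatsink_mid (a point): Bare aluminium heat sink: base 42 (x) by 50 mm (y), six upright fins running along y, 40 mm high overall; 0.11 kg. Grip the flat outer fins, 42 mm, closing along its x. The point is its centre, 20 mm above its underside; x points away from the robot within 0.5 rad, z up. Loose, in the shuffled row of stock before the trays (centres 95 mm or more apart).
- small_coil_mid (a point): Small coil, which stays in stock: the same make as the large coil but 38 mm in diameter and 24 mm high. The point is its centre, 12 mm above its underside. Loose, in the shuffled row of stock before the trays (centres 95 mm or more apart).
- tip_cleaner_mid (a point): Soldering-tip cleaner, which stays where it is: a dark round cup 66 mm in diameter and 36 mm high, heaped with brass wool to 51 mm. The point is on its axis, 25 mm above its underside. Loose, in the shuffled row of stock before the trays (centres 95 mm or more apart).
- speaker_tray: Loudspeaker job tray: grey, 192 mm wide, fixed, 236 mm deep (x), walls 20 mm high, 4 thick, floor 3 thick. Origin: centre of the underside; x away from the robot, z up. Near strip: two compartments, each 90 (y) by 116 mm (x) inside, centres at x -58, y -47 and +47 mm. Far bay: a round loudspeaker driver, 90 mm across, top 45 mm above the bench, at x +62. Left or right of the other tray.
- amp_tray: Amplifier job tray: grey, 286 mm wide, fixed, 236 mm deep (x), walls 20 mm high, 4 thick, floor 3 thick. Origin: centre of the underside; x away from the robot, z up. Near strip: three compartments, each 90 (y) by 116 mm (x) inside, centres at x -58, y -94, 0 and +94 mm. Far bay: a green circuit board, 92 by 190 mm, top 29 mm above the bench, at x +62. Left or right of the other tray.
Mind the look-alikes: they are no part of the job. What is shaped like the part that bears coil_mid but pink or purple is not meant.

How it is judged:
By the outcome, as a careful person would: the job done as asked, in the order asked, and still so for the second after the job is handed in, with the robot touching nothing.
It also fails if it takes over 128 s, if anything falls off the work surface, if the arm or the gripper's body presses on something with over 40 N, if the wrist force passes 120 N, or if a joint passes its speed limit or range.

ROBOT

A 6-joint arm with a two-finger parallel gripper is mounted at the origin on the work surface. World frame = base frame: x ahead of the robot, y to its left, z up, the work surface at z = 0. Lengths are in mm, angles in rad, forces in N, time in s.
With the tool pointing down it reaches from about 375 to 975 mm from the base axis. Payload 3.8 kg.
Tool frame: the origin (TCP) lies at the very end of the fingers, on their centre line; the grasp point (between the pads) lies 19 mm behind it; z points along the fingers, x is the direction in which the jaws open and shut, and the axes are right-handed (so a half turn about z gives the same grasp; the last joint's range is limited). The gripper opens to 85 mm and grips with 20 to 120 N. Pads are 22 mm wide; open, the fingers measure 114 mm over their backs; the gripper's body (76 mm by 85 mm) begins 54 mm behind the grasp point. The pads swing forward as they close: fully open they stand 13 mm farther back than shut.
Start: joints at [1.257, 0.264, 1.604, -0, 1.274, -0.037], TCP at [184.461, 649.301, 231.28] pointing down, gripper open.
Joint ranges: [-2.63, 2.63], [-0.94, 2.18], [0.31, 2.57], [-1.31, 4.45], [0, 2.66], [-2.55, 2.55]. Speed limits (rad/s): [2.57, 2.57, 3.14, 3.14, 3.14, 3.14].

INTERFACE

Orientations are given as a unit quaternion [x, y, z, w].
In Python, from rig import bot, cams, look_for, regions_of, tip_of gives the robot as it stands.
- The arm moves only by the tool jog_arm, never from a script. Its argument "series" is a list that holds one entry, the list of rows, each a list of 7 numbers: the shift along the tool's x, y, z in mm, then the turn, a rotation vector about the tool's x, y, z in rad, then the gripper's target within -1 to 1 (fully open at 1, half-way at 0, shut at -1). A call has 1 to 10 rows; each row shifts and turns the commanded pose from where the row before left it, along the tool's axes as they then stand; what a row does not reach is not made up. A row lasts 1/12 s, in which the tool goes at most 41.7 mm and 7.16 degrees, less where a joint would pass 70% of its speed; a pose out of reach is approached as far as the arm can. A call with a gripper value outside its range is refused whole. The fingers move at their own pace and stop on an object; "newtons" is the grip in N (left out, the last holds). Time passes only in rows, so rows that do not move let the fingers close. It gives the time, the measured TCP pose, the force and the opening at its end, in the units of the state.
- bot.sense(): the state, without advancing time (a new reading comes with each control period).
- cams.snapshot(name): name is "scene" or "top" or "wrist"; returns the picture (384x512x3 uint8, blue, green, red); there is no depth.
- cams.camera_params(name): a dict with "intrinsics" (3x3 intrinsics, pixels), "D" ([k1, k2, p1, p2, k3] as OpenCV has them; the pictures are not rectified), "R" (3x3) and "t" (3): a world point X has camera coordinates R X + t. Camera axes: x right, y down, z forward; pixel columns grow to the right and rows downward; lengths in mm; the calibration is good to about 2 mm. A picture is of the moment at which its call begins: read the wrist's pose just before it. camera_params takes no time and is no camera call; for the wrist camera it gives the pose at the moment of the call.
- bot.close_job(): hands the job in, once; it reports no verdict.
Trained networks look in the newest picture that a camera, given by its name, has taken for a name from the list of things; names that differ only in an ending like _2 or _b are one class to them, and where a whole thing is asked for, a point or a joint stands for the part that bears it (a point fixed in the world has none). Each returns a list of dicts, best first, with "confidence" (0 to 1); they miss things now and then, are a little off and sometimes report something else, mostly with a low value. They report only what shows in the picture. A call takes as long as a camera call. They do not tell look-alikes from the thing itself.
- look_for(query, camera): "pixel" ([column, row] in pixels, amid what is visible of it).
- regions_of(query, camera): "region" (384x512 bool, what is visible of it) and "pixel" ([column, row] in pixels, amid what is visible of it).
- tip_of(query, camera): "pixel" ([column, row] in pixels: a listed point, or the origin of a listed thing).
The state is a dict: "time": time; "q": joint angles; "joint_velocities": joint speeds; "joint_torque": joint torques, N m; "position": TCP position; "orientation": TCP orientation; "wrist_force": force on the tool from outside, world axes, zero at the start; "torque": the same for the moment, N m; "opening": opening from 0.0 (shut) to 1.0 (fully open).
Only numpy, scipy, OpenCV 4.12 (cv2) and the standard library are available. Lean on these libraries where they do the work, as an engineer would, in place of code of your own. Each camera call takes 0.05 s, during which the arm holds its last target.

## Working session

There is one attempt and no reset: what is moved stays moved. The work goes in short steps, Python scripts to look and compute and a tool call to move; the robot and the scene stay as the last step left them, time stands still between calls to the robot, and variables do not carry over. Pictures are saved under pics/ and viewed, and the job is handed in when it is done.

Besides the shell and the picture viewer there is one more tool, called after ">>>" as name(argument=value, ...), one argument or row to a line, values as JSON. jog_arm: Moves the arm, as the interface text tells. Its arguments: {"type":"object","properties":{"series":{"type":"array","items":{"type":"array","items":{"type":"array","items":{"type":"number"}}}},"newtons":{"type":"number"}},"required":["series"]}

```bash
ls; mkdir -p pics; python3 - <<'E'
from rig import bot,cams,look_for,regions_of,tip_of
import cv2
s=bot.sense();print(s)
for n in("scene","top"):
    im=cams.snapshot(n);cv2.imwrite(f"pics/{n}0.png",im)
    p=cams.camera_params(n);print(n,p)
print(bot.sense()["time"])
E
```

```text
pics
{'time': 0.0, 'q': array([ 1.25706637e+00,  2.64748902e-01,  1.60542575e+00, -7.38089343e-07,
        1.27367415e+00, -3.69067622e-02]), 'joint_velocities': array([ 0.00029092,  0.00087101, -0.00038972, -0.00099294,  0.00060827,
       -0.00059856]), 'joint_torque': array([-6.09561835e-05, -5.15122175e+01, -3.67314541e+01,  2.19532365e-05,
        1.29053771e-02,  2.31479198e-06]), 'position': array([184.25353565, 648.58745043, 229.93693679]), 'orientation': array([ 7.97903297e-01,  6.02784420e-01, -9.24367508e-04,  6.46598092e-04]), 'wrist_force': array([-0.17045026, -0.23583264,  0.13840181]), 'torque': array([-0.01434013,  0.01846149, -0.03363741]), 'opening': 0.9986001848911823}
scene {'intrinsics': array([[379.69532145,   0.        , 251.72243377],
       [  0.        , 379.69532145, 189.35967129],
       [  0.        ,   0.        ,   1.        ]]), 'D': array([0.02299427, 0.        , 0.        , 0.        , 0.        ]), 'R': array([[ 0.409967  ,  0.91209491,  0.00315061],
       [ 0.79348285, -0.35494576, -0.49436674],
       [-0.4497911 ,  0.20517401, -0.86924772]]), 't': array([-243.90640562, -370.89393509, 1307.55156151])}
top {'intrinsics': array([[394.64684983,   0.        , 251.04910862],
       [  0.        , 394.64684983, 192.69485658],
       [  0.        ,   0.        ,   1.        ]]), 'D': array([-0.06551404,  0.        ,  0.        ,  0.        ,  0.        ]), 'R': array([[-1.07082207e-02, -9.99942597e-01,  3.69857012e-04],
       [-9.90665159e-01,  1.05586007e-02, -1.35908270e-01],
       [ 1.35896563e-01, -1.82174021e-03, -9.90721356e-01]]), 't': array([  32.12850112,  517.49697739, 1152.24029824])}
0.1
```

View pics/top0.png

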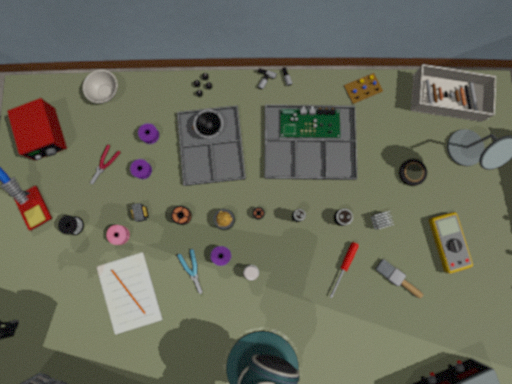

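View pics/scene0.png

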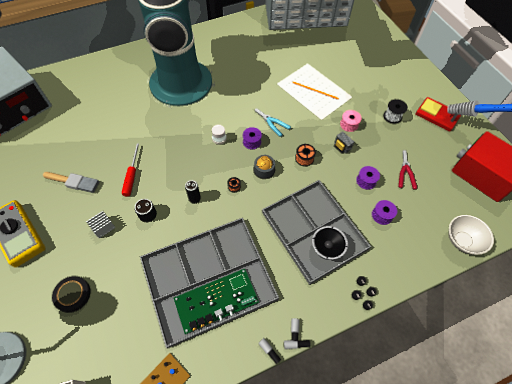

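```bash
cat > h.py <<'E'
from rig import bot,cams,look_for,regions_of,tip_of
import cv2,numpy as np
H=dict(coil_mid=18,tall_cap_mid=37.5,fat_cap_mid=25,transformer_mid=21,heatsink_mid=20,small_coil_mid=12,tip_cleaner_mid=25,speaker_tray=0,amp_tray=0)
def ray(px,p):
    u=cv2.undistortPoints(np.array([[px]],float),p["intrinsics"],p["D"])[0,0]
    R=np.array(p["R"]);t=np.array(p["t"])
    return -R.T@t, R.T@np.array([u[0],u[1],1])
def atz(px,z,p):
    o,d=ray(px,p);return o+d*(z-o[2])/d[2]
def proj(X,p):
    return cv2.projectPoints(np.array(X,float).reshape(-1,1,3),cv2.Rodrigues(np.array(p["R"]))[0],np.array(p["t"]),p["intrinsics"],p["D"])[0][:,0]
E
python3 - <<'E'
from h import *
for n in("top","scene"):
    p=cams.camera_params(n);cams.snapshot(n)
    for k,z in H.items():
        for r in tip_of(k,n)[:3]:
            print(n,k,round(r["confidence"],2),np.round(r["pixel"],1),np.round(atz(r["pixel"],z,p)[:2],1))
print(bot.sense()["time"])
E
```

```text
top coil_mid 0.78 [139.7 168.6] [599.2 370.5]
top coil_mid 0.58 [218.9 255.9] [330.2 124.9]
top coil_mid 0.55 [149.9 135.4] [704.8 341.6]
top tall_cap_mid 0.46 [300.  218.1] [ 439.5 -118.5]
top fat_cap_mid 0.64 [341.8 215.5] [ 446.7 -247. ]
top transformer_mid 0.59 [138.4 211.9] [464.5 369.9]
top heatsink_mid 0.56 [380.3 218.9] [ 435.2 -365.9]
top small_coil_mid 0.63 [262.7 213.6] [456.3  -8.3]
top tip_cleaner_mid 0.59 [224.7 222.4] [429.9 106.8]
top speaker_tray 0.91 [210.4 145.8] [673.4 153.2]
top amp_tray 0.86 [313.  139.9] [ 689.3 -171.4]
scene coil_mid 0.86 [367.4 175.8] [593.5 367.3]
scene coil_mid 0.76 [252.7 137.8] [333.1 120.9]
scene coil_mid 0.72 [306.8 156.8] [463.3 239.1]
scene tall_cap_mid 0.62 [194.4 188.8] [ 441.6 -105.7]
scene fat_cap_mid 0.7 [146.2 211.2] [ 446.9 -248. ]
scene transformer_mid 0.54 [343.8 142.2] [463.5 365.8]
scene heatsink_mid 0.67 [ 97.3 221.7] [ 420.9 -376.5]
scene small_coil_mid 0.51 [234.8 184.5] [460.5   7.1]
scene tip_cleaner_mid 0.96 [265.9 165. ] [443.9 113.2]
scene speaker_tray 0.68 [319.6 227.9] [675.  167.3]
scene amp_tray 0.91 [206.  277.3] [ 676.4 -164.4]
1.1
```

```bash
python3 - <<'E'
import cv2
im=cv2.imread("pics/top0.png")
cv2.imwrite("pics/c1.png",cv2.resize(im[95:245,110:260],None,fx=5,fy=4,interpolation=cv2.INTER_CUBIC)[:, :])
cv2.imwrite("pics/c2.png",cv2.resize(im[95:235,245:405],None,fx=5,fy=4,interpolation=cv2.INTER_CUBIC))
E
```

```text
(no output)
```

View pics/c1.png

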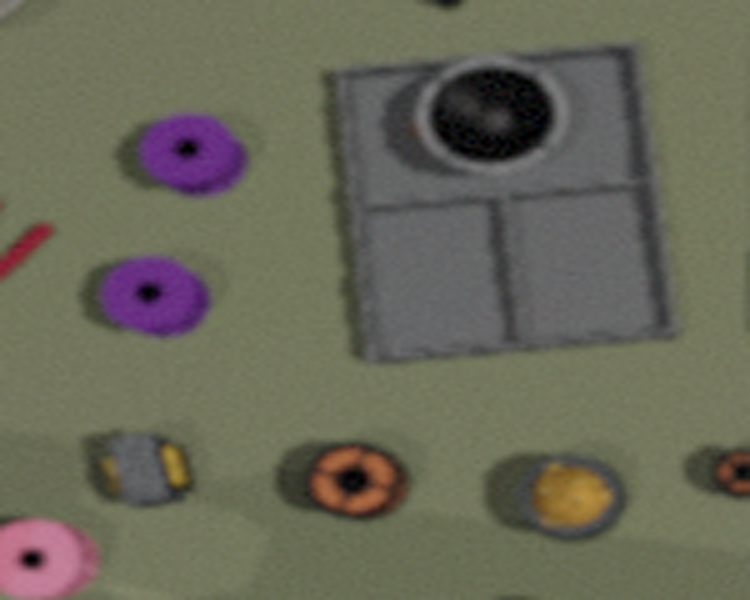

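View pics/c2.png

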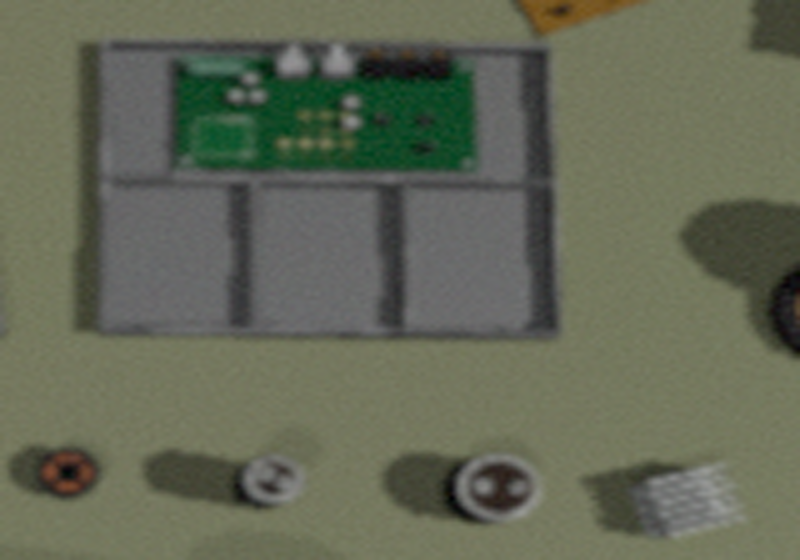

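```bash
python3 - <<'E'
from h import *
p=cams.camera_params("top")
for n,px,z in [("coil",(180.4,215),36),("trafo",(138.5,211.5),42),("fat",(344.4,216.75),52),("tall",(299.4,215),76),("hs",(382.6,219.25),40)]:
    print(n,np.round(atz(px,z,p),0))
for n,c in [("spk",[(176,113),(237,106.75),(244,178.75),(183.6,184.5)]),("amp",[(264.6,106.25),(354.6,106.75),(356.4,178.25),(264.6,178)])]:
    P=np.array([atz(q,20,p)[:2] for q in c]); print(n,np.round(P,0).tolist())
    m=P.mean(0); d=(P[0]+P[1]-P[2]-P[3]); e=(P[0]+P[3]-P[1]-P[2])/2
    yaw=np.arctan2(d[1],d[0]); yaw2=np.arctan2(-e[0],e[1]); print(m,np.linalg.norm(d)/2,np.linalg.norm(e),yaw,yaw2)
E
```

```text
coil [453. 239.  36.]
trafo [464. 364.  42.]
fat [ 441. -248.   52.]
tall [ 446. -112.   76.]
hs [ 433. -366.   40.]
spk [[776.0, 260.0], [794.0, 68.0], [563.0, 48.0], [547.0, 233.0]]
[670.12455783 152.21699184] 230.77691212389686 189.55335670324186 0.10355950868984988 0.08912463176179408
amp [[795.0, -19.0], [791.0, -304.0], [561.0, -298.0], [565.0, -15.0]]
[ 678.0165002 -159.2983391] 229.81793088011247 284.0707078221468 -0.02129868321767076 -0.012246988762071026
```

>>> jog_arm(
  series=[
    [[0,0,0,0,0,0.12,1],[0,0,0,0,0,0.12,1],[0,0,0,0,0,0.12,1],[0,0,0,0,0,0.12,1],[0,0,0,0,0,0.12,1],[0,0,0,0,0,0.12,1],[0,0,0,0,0,0.12,1],[0,0,0,0,0,0.12,1],[0,0,0,0,0,0.12,1],[0,0,0,0,0,0.12,1]],
  ],
  newtons=40,
)

```text
time: 1.93
position: [184.5, 649.3, 231.3]
orientation: [0.999, 0.044, 0.0, -0.0]
wrist_force: [-0.4, -0.6, -0.2]
opening: 0.998
```

>>> jog_arm(
  series=[
    [[0,0,0,0,0,0.088,1],[24,34,0,0,0,0,1],[24,34,0,0,0,0,1],[24,34,0,0,0,0,1],[24,34,0,0,0,0,1],[24,34,0,0,0,0,1],[24,34,0,0,0,0,1],[24,34,0,0,0,0,1],[24,34,0,0,0,0,1],[24,34,0,0,0,0,1]],
  ],
)

```text
time: 2.77
position: [403.1, 342.9, 231.7]
orientation: [1.0, 0.003, 0.0, -0.0]
wrist_force: [0.5, -0.5, -1.0]
opening: 1.0
```

>>> jog_arm(
  series=[
    [[22,32,0,0,0,0,1],[22,34,0,0,0,0,1],[14,38,0,0,0,0,1],[0,0,0,0,0,0,1],[0,0,0,0,0,0,1]],
  ],
)

```text
time: 3.18
position: [461.7, 239.1, 231.4]
orientation: [1.0, 0.001, 0.0, -0.0]
wrist_force: [0.7, -0.3, 0.2]
opening: 1.004
```

```bash
python3 - <<'E'
from h import *
s=bot.sense();print(s["time"],s["position"],s["orientation"],s["q"])
p=cams.camera_params("wrist");print(p)
im=cams.snapshot("wrist");cv2.imwrite("pics/w1.png",im)
for k in ("coil_mid","transformer_mid","tip_cleaner_mid"):
    for r in tip_of(k,"wrist")[:3]:
            print(k,round(r["confidence"],2),np.round(r["pixel"],1),np.round(atz(r["pixel"],H[k],p)[:2],1))
E
```

```text
3.1833 [461.74621261 239.05259742 231.43732744] [ 9.99999771e-01  6.63077455e-04  7.49676345e-05 -1.15924893e-04] [ 4.29712126e-01 -3.13555563e-02  1.93142961e+00  1.56902548e-04
  1.24128581e+00  4.28335218e-01]
{'intrinsics': array([[280.75387928,   0.        , 247.37764511],
       [  0.        , 280.75387928, 189.86987863],
       [  0.        ,   0.        ,   1.        ]]), 'D': array([-0.06294128,  0.        ,  0.        ,  0.        ,  0.        ]), 'R': array([[ 9.99998953e-01,  1.19156339e-03, -8.21314882e-04],
       [ 1.36528771e-03, -9.64977707e-01,  2.62328345e-01],
       [-4.79969699e-04, -2.62329192e-01, -9.64978323e-01]]), 't': array([-462.31563187,  195.60563528,  440.75741785])}
coil_mid 0.88 [155.5 249.7] [332.8 120.7]
coil_mid 0.82 [448.2  83.5] [711.  345.3]
coil_mid 0.81 [237.7 167. ] [449.6 238.7]
transformer_mid 0.61 [247.5  60.8] [462.  365.7]
tip_cleaner_mid 0.9 [232.5 259.4] [441.6 110.3]
tip_cleaner_mid 0.71 [245.1 316.7] [458.9  14.4]
```

View pics/w1.png

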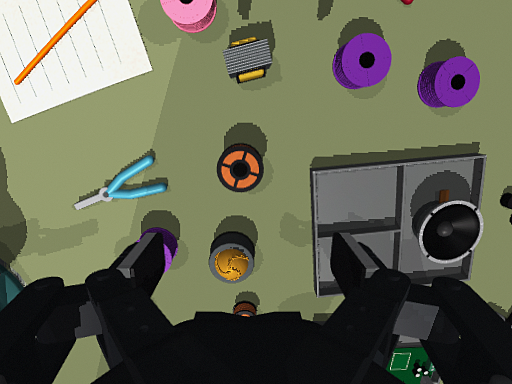

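```bash
python3 - <<'E'
from h import *
p=cams.camera_params("wrist")
im=cv2.imread("pics/w1.png")
cv2.imwrite("pics/w1c.png",cv2.resize(im[30:300,200:500],None,fx=2.2,fy=2.2,interpolation=cv2.INTER_CUBIC))
hsv=cv2.cvtColor(im,cv2.COLOR_BGR2HSV)
m=((hsv[...,0]<14)&(hsv[...,1]>150)&(hsv[...,2]>100)).astype(np.uint8); m[:120]=0;m[210:]=0;m[:,:190]=0;m[:,300:]=0
pts=np.argwhere(m)[:,::-1].astype(np.float32); c=cv2.minEnclosingCircle(pts);print(c, atz(c[0],34,p))
for q in [(311,170),(485,154),(317,296)]: print(q,np.round(atz(q,20,p),1))
E
```

```text
((239.56158447265625, 169.0718536376953), 18.914880752563477) [451.01347551 242.15679075  34.        ]
(311, 170) [542.3 239.   20. ]
(485, 154) [775.4 263.7  20. ]
(317, 296) [564.8  50.5  20. ]
```

View pics/w1c.png

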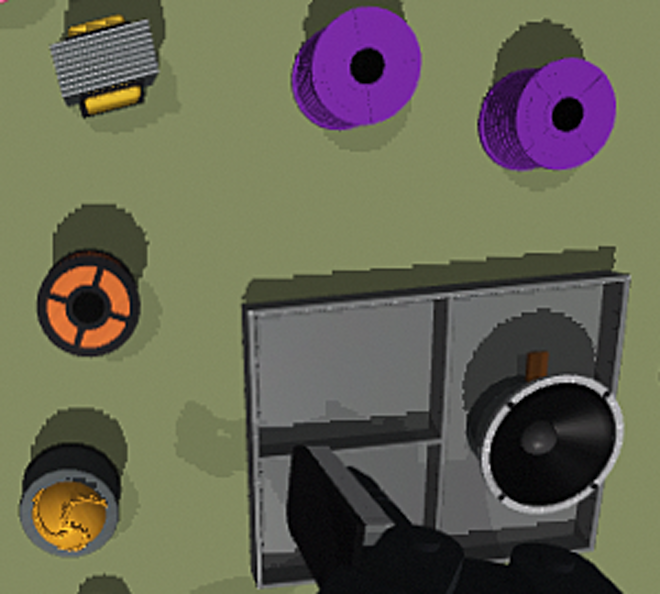

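>>> jog_arm(
  series=[
    [[-10,-2,25,0,0,0,1],[0,0,40,0,0,0,1],[0,0,40,0,0,0,1],[0,0,40,0,0,0,1],[0,0,25,0,0,0,1],[0,0,15,0,0,0,1],[0,0,0,0,0,0,1]],
  ],
)

```text
time: 3.97
position: [446.5, 242.7, 41.9]
orientation: [1.0, 0.004, -0.004, 0.002]
wrist_force: [-0.9, -1.2, 0.7]
opening: 1.0
```

```bash
python3 - <<'E'
from h import *
s=bot.sense();print(s["time"],s["position"],s["wrist_force"])
p=cams.camera_params("wrist")
im=cams.snapshot("wrist");cv2.imwrite("pics/w2.png",im)
E
```

```text
3.9667 [446.54681321 242.70290669  41.91770043] [-0.89538439 -1.24390994  0.66053293]
```

View pics/w2.png

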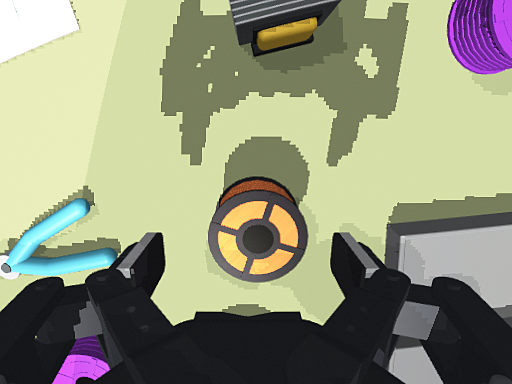

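```bash
python3 - <<'E'
from h import *
s=bot.sense();print(s["time"],s["position"])
p=cams.camera_params("wrist")
print(atz((257.5,240),36,p), proj([s["position"]],p), proj([s["position"]+[0,0,19]],p))
E
```

```text
4.0167 [448.37077611 243.34154619  44.20376272]
[454.73184483 238.01929647  36.        ] [[246.57056217 237.54740388]] [[246.24300348 254.21007589]]
```

>>> jog_arm(
  series=[
    [[2,2,15,0,0,0,1],[0,0,12,0,0,0,1],[0,0,8,0,0,0,1],[0,0,3,0,0,0,1],[0,0,0,0,0,0,0.6],[0,0,0,0,0,0,0],[0,0,0,0,0,0,-1],[0,0,0,0,0,0,-1],[0,0,0,0,0,0,-1],[0,0,0,0,0,0,-1]],
  ],
  newtons=50,
)

```text
time: 4.85
position: [453.7, 241.3, 9.2]
orientation: [1.0, 0.003, 0.001, -0.0]
wrist_force: [-0.2, 0.9, 4.9]
opening: 0.663
```

```bash
python3 - <<'E'
from h import *
s=bot.sense();print(s["time"],s["position"],s["wrist_force"],s["opening"])
p=cams.camera_params("wrist")
im=cams.snapshot("wrist");cv2.imwrite("pics/w3.png",im)
E
```

```text
4.85 [453.69967305 241.33883931   9.2306468 ] [-0.17699349  0.87708604  4.89264515] 0.662997481074972
```

View pics/w3.png

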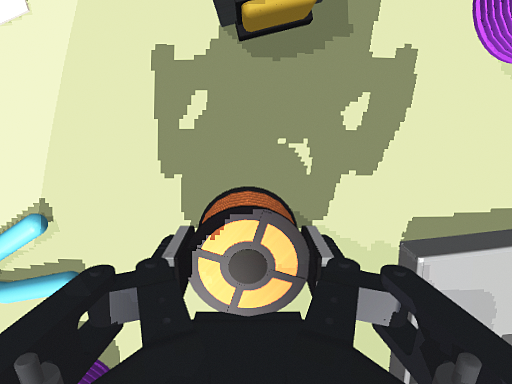

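>>> jog_arm(
  series=[
    [[0,0,-8,0,0,0,-1],[0,0,-20,0,0,0,-1],[0,0,-32,0,0,0,-1],[15,5,-30,0,0,0,-1],[32,9,0,0,0,0,-1],[35,10,0,0,0,0,-1],[35,10,0,0,0,0,-1],[25,8,0,0,0,0,-1],[12,4,0,0,0,-0.1,-1],[0,0,0,0,0,0,-1]],
  ],
)

```text
time: 5.73
position: [609.6, 194.3, 97.7]
orientation: [0.999, 0.053, 0.0, 0.0]
wrist_force: [-1.0, 0.3, -3.1]
opening: 0.661
```

>>> jog_arm(
  series=[
    [[0,0,0,0,0,0,-1],[0,0,0,0,0,0,-1],[0,0,0,0,0,0,-1]],
  ],
)

```text
time: 5.98
position: [605.3, 196.0, 97.5]
orientation: [0.999, 0.053, -0.001, 0.0]
wrist_force: [0.1, 0.0, -4.2]
opening: 0.664
```

```bash
cat > w.py <<'E'
from h import *
import sys
s=bot.sense();print(s["time"],s["position"],s["orientation"],s["wrist_force"],s["opening"])
p=cams.camera_params("wrist")
np.savez("pics/"+sys.argv[1]+".npz",**p)
im=cams.snapshot("wrist");cv2.imwrite("pics/"+sys.argv[1]+".png",im)
E
python3 w.py w4
```

```text
5.9833 [605.32300701 195.99405523  97.49364313] [ 9.98608152e-01  5.27290505e-02 -1.17197116e-03  1.79851082e-04] [ 0.08322265  0.00697363 -4.15541854] 0.6636838482439072
```

View pics/w4.png

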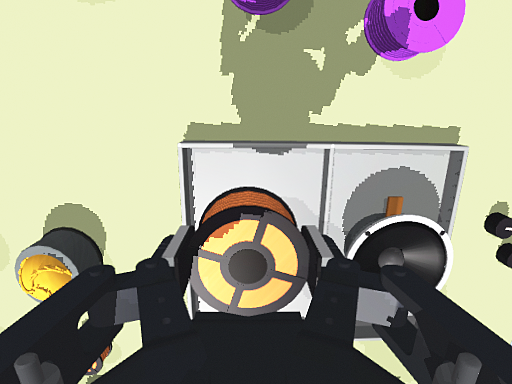

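```bash
python3 - <<'E'
from h import *
p=dict(np.load("pics/w4.npz"))
for q in [(179,144),(189,147),(325,148),(333,148),(469,145),(457,147)]: print(q,np.round(atz(q,20,p),1))
E
```

```text
(179, 144) [547.8 233.3  20. ]
(189, 147) [555.8 231.8  20. ]
(325, 148) [661.7 242.3  20. ]
(333, 148) [668. 243.  20.]
(469, 145) [779.3 258.5  20. ]
(457, 147) [769.3 255.7  20. ]
```

>>> jog_arm(
  series=[
    [[2,0,20,0,0,0,-1],[0,0,25,0,0,0,-1],[0,0,20,0,0,0,-1],[0,0,10,0,0,0,-1],[0,0,5,0,0,0,-1],[0,0,3,0,0,0,-1],[0,0,1,0,0,0,-1],[0,0,0,0,0,0,-1]],
  ],
)

```text
time: 6.7
position: [610.1, 196.4, 15.4]
orientation: [0.999, 0.053, 0.001, -0.0]
wrist_force: [0.2, 0.1, -3.0]
opening: 0.662
```

>>> jog_arm(
  series=[
    [[0,0,1,0,0,0,-1],[0,0,0,0,0,0,-1],[0,0,0,0,0,0,-1]],
  ],
)

```text
time: 6.95
position: [609.8, 196.2, 14.2]
orientation: [0.999, 0.053, 0.001, -0.0]
wrist_force: [0.7, 0.1, -3.9]
opening: 0.663
```

>>> jog_arm(
  series=[
    [[0,0,1,0,0,0,-1],[0,0,0,0,0,0,-1],[0,0,0,0,0,0,-1]],
  ],
)

```text
time: 7.2
position: [609.1, 196.0, 12.3]
orientation: [0.999, 0.053, -0.0, 0.0]
wrist_force: [-0.2, 0.1, -2.2]
opening: 0.66
```

>>> jog_arm(
  series=[
    [[0,0,1,0,0,0,-1],[0,0,0,0,0,0,-1],[0,0,0,0,0,0,-1]],
  ],
)

```text
time: 7.45
position: [609.2, 196.0, 12.3]
orientation: [0.999, 0.053, -0.0, 0.0]
wrist_force: [-4.5, -0.4, 6.0]
opening: 0.663
```

```bash
python3 w.py w5
```

```text
7.45 [609.17874093 196.00811349  12.26038423] [ 9.98595102e-01  5.29887745e-02 -9.48311715e-05  5.79076716e-05] [-4.48702413 -0.39780302  6.01500286] 0.6626301047784822
```

View pics/w5.png

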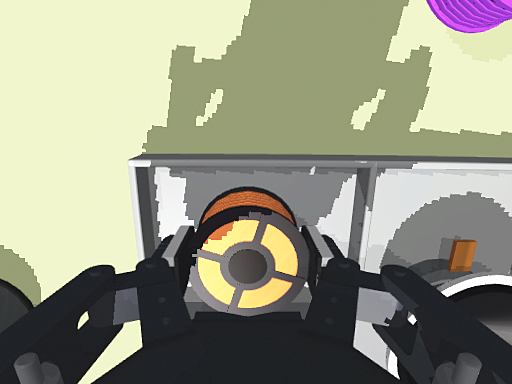

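>>> jog_arm(
  series=[
    [[0,0,0,0,0,0,0.5],[0,0,0,0,0,0,0.5],[0,0,0,0,0,0,0.5],[0,0,-10,0,0,0,0.5],[0,0,-30,0,0,0,0.6],[0,0,-40,0,0,0,0.8],[0,0,-40,0,0,0,1],[0,0,0,0,0,0,1]],
  ],
)

```text
time: 8.17
position: [615.7, 197.9, 142.3]
orientation: [0.999, 0.053, 0.008, -0.002]
wrist_force: [2.8, 0.4, 0.9]
opening: 1.006
```

```bash
python3 w.py w6
```

```text
8.1667 [615.6825582  197.91453341 142.34567797] [ 0.99855812  0.05300155  0.00830989 -0.00185995] [2.82701239 0.37304202 0.94641091] 1.0056489647040299
```

View pics/w6.png

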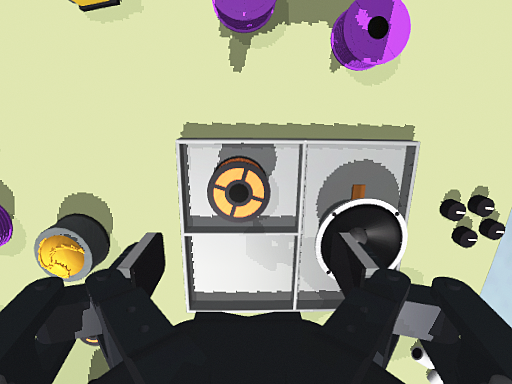

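>>> jog_arm(
  series=[
    [[0,0,-20,0,0,0.106,1],[-18,33,-5,0,0,0,1],[-18,34,-5,0,0,0,1],[-18,34,-5,0,0,0,1],[-18,34,-5,0,0,0,1],[-18,34,-5,0,0,0,1],[-18,34,-5,0,0,0,1],[-18,34,-5,0,0,0,1],[-18,34,-5,0,0,0,1],[-16,34,0,0,0,0,1]],
  ],
)

```text
time: 9.05
position: [448.1, -110.3, 191.9]
orientation: [1.0, 0.0, 0.001, 0.0]
wrist_force: [1.1, -0.0, 1.4]
opening: 1.003
```

>>> jog_arm(
  series=[
    [[0,0,0,0,0,0,1],[0,0,0,0,0,0,1],[0,0,0,0,0,0,1],[0,0,0,0,0,0,1],[0,0,0,0,0,0,1]],
  ],
)

```text
time: 9.47
position: [449.5, -107.8, 191.0]
orientation: [1.0, 0.001, -0.0, -0.0]
wrist_force: [-0.4, 0.3, -0.5]
opening: 1.003
```

```bash
python3 w.py w7; python3 - <<'E'
from h import *
p=dict(np.load("pics/w7.npz"))
for k in ("tall_cap_mid","fat_cap_mid"):
    for r in tip_of(k,"wrist")[:2]:
            print(k,round(r["confidence"],2),np.round(r["pixel"],1),np.round(atz(r["pixel"],H[k],p)[:2],1))
E
```

```text
9.4667 [ 449.53703698 -107.81670654  190.96872604] [ 9.99999487e-01  9.51259332e-04 -2.57238692e-04 -2.36072752e-04] [-0.42805294  0.28812911 -0.49606406] 1.002704442195667
```

View pics/w7.png

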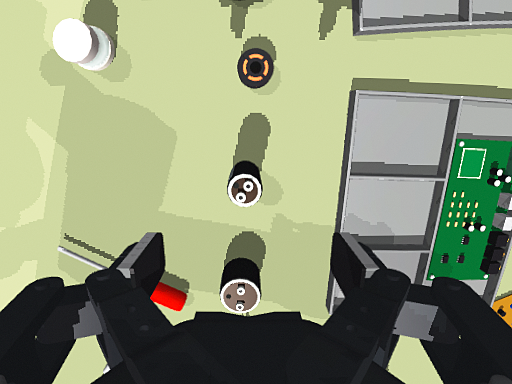

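```bash
python3 - <<'E'
from h import *
p=dict(np.load("pics/w7.npz"))
im=cv2.imread("pics/w7.png")
cv2.imwrite("pics/w7c.png",cv2.resize(im[140:320,190:390],None,fx=4,fy=3.2,interpolation=cv2.INTER_CUBIC))
print(atz((244.5,190),75,p),atz((239.5,295.5),50,p))
for q in [(231,190),(258,190)]: print(atz(q,75,p))
for q in [(219,295),(260,295)]: print(atz(q,50,p))
E
```

```text
[ 447.08235095 -112.2279107    75.        ] [ 440.76561936 -247.63148805   50.        ]
[ 434.21341479 -112.2564714    75.        ]
[ 459.94692603 -112.19939709   75.        ]
[ 416.64979146 -247.09885439   50.        ]
[ 464.86296075 -246.88138103   50.        ]
```

View pics/w7c.png

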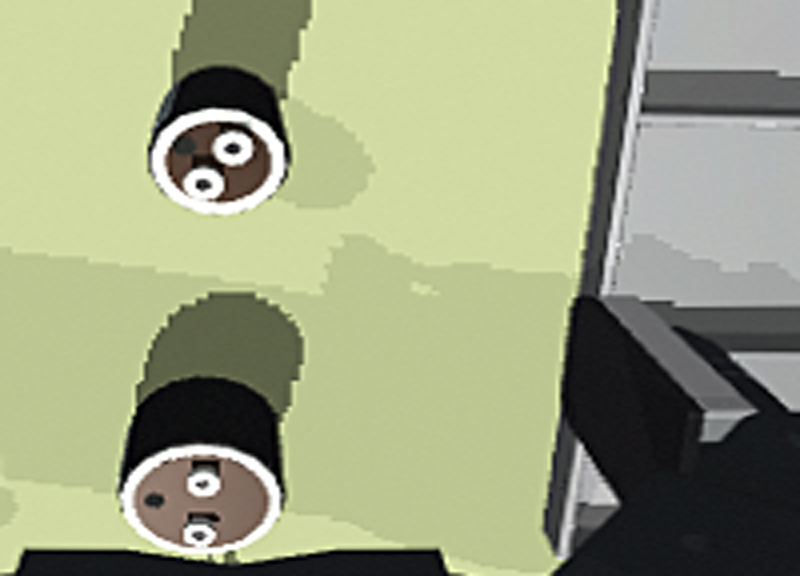

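>>> jog_arm(
  series=[
    [[-2.5,4,25,0,0,0,1],[0,0,35,0,0,0,1],[0,0,35,0,0,0,1],[0,0,30,0,0,0,1],[0,0,25,0,0,0,1],[0,0,14,0,0,0,1],[0,0,2,0,0,0,1],[0,0,0,0,0,0,1],[0,0,0,0,0,0,0.5]],
  ],
  newtons=30,
)

```text
time: 10.37
position: [447.7, -112.9, 26.1]
orientation: [1.0, 0.0, 0.001, 0.0]
wrist_force: [1.1, 1.3, 0.4]
opening: 0.882
```

>>> jog_arm(
  series=[
    [[0,0,0,0,0,0,0.2],[0,0,0,0,0,0,0],[0,0,0,0,0,0,-0.4],[0,0,0,0,0,0,-0.8],[0,0,0,0,0,0,-1],[0,0,0,0,0,0,-1],[0,0,0,0,0,0,-1],[0,0,0,0,0,0,-1],[0,0,0,0,0,0,-1]],
  ],
  newtons=30,
)

```text
time: 11.12
position: [447.6, -113.3, 26.5]
orientation: [1.0, -0.0, 0.001, 0.0]
wrist_force: [-1.1, 1.0, 6.9]
opening: 0.401
```

```bash
python3 w.py w8
```

```text
11.1167 [ 447.62781336 -113.27305292   26.52541767] [ 9.99999547e-01 -4.92664381e-05  9.14210123e-04  2.59646434e-04] [-1.09441053  1.04717595  6.91399398] 0.4005323892305168
```

View pics/w8.png

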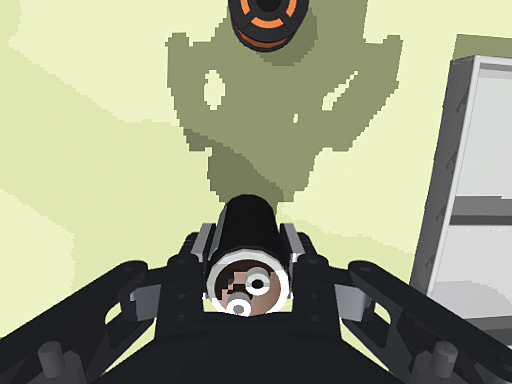

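>>> jog_arm(
  series=[
    [[0,0,-10,0,0,0,-1],[0,0,-20,0,0,0,-1],[0,0,-30,0,0,0,-1],[5,-7,-20,0,0,0,-1],[15,-18,0,0,0,0,-1],[22,-28,0,0,0,0,-1],[22,-28,0,0,0,0,-1],[24,-28,0,0,0,0,-1],[24,-28,0,0,0,0,-1],[22,-28,0,0,0,0,-1]],
  ],
)

```text
time: 12.0
position: [581.6, 53.5, 105.8]
orientation: [1.0, -0.0, 0.0, 0.0]
wrist_force: [0.1, -0.9, -1.2]
opening: 0.401
```

>>> jog_arm(
  series=[
    [[18,-24,0,0,0,0,-1],[13,-16,0,0,0,0,-1],[6,-8,0,0,0,0,-1],[0,0,0,0,0,-0.105,-1],[0,0,0,0,0,0,-1],[0,0,0,0,0,0,-1],[0,0,0,0,0,0,-1]],
  ],
)

```text
time: 12.58
position: [616.9, 99.3, 105.2]
orientation: [0.999, 0.051, -0.0, 0.0]
wrist_force: [0.8, 0.0, -1.3]
opening: 0.402
```

```bash
python3 w.py w9
```

```text
12.5833 [616.9330894   99.27357341 105.1830441 ] [ 9.98696965e-01  5.10311304e-02 -4.24068612e-04  1.24692410e-04] [ 0.829875    0.00694122 -1.30871506] 0.40187323438778727
```

View pics/w9.png

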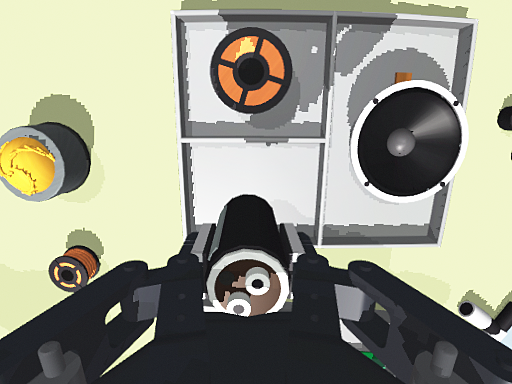

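>>> jog_arm(
  series=[
    [[0,0,15,0,0,0,-1],[0,0,22,0,0,0,-1],[0,0,18,0,0,0,-1],[0,0,11,0,0,0,-1],[0,0,5,0,0,0,-1],[0,0,1,0,0,0,-1],[0,0,0,0,0,0,-1],[0,0,0,0,0,0,-1]],
  ],
)

```text
time: 13.3
position: [618.7, 100.0, 34.5]
orientation: [0.999, 0.052, 0.001, -0.0]
wrist_force: [1.1, 0.5, -0.9]
opening: 0.4
```

>>> jog_arm(
  series=[
    [[0,0,1,0,0,0,-1],[0,0,0,0,0,0,-1],[0,0,1,0,0,0,-1],[0,0,0,0,0,0,-1],[0,0,0,0,0,0,-1]],
  ],
)

```text
time: 13.72
position: [617.7, 100.1, 31.4]
orientation: [0.999, 0.052, 0.0, 0.0]
wrist_force: [1.2, 0.0, -1.5]
opening: 0.397
```

>>> jog_arm(
  series=[
    [[0,0,1,0,0,0,-1],[0,0,0,0,0,0,-1],[0,0,0,0,0,0,-1]],
  ],
)

```text
time: 13.97
position: [617.6, 100.0, 30.1]
orientation: [0.999, 0.052, -0.0, 0.0]
wrist_force: [0.8, -0.5, -1.6]
opening: 0.404
```

>>> jog_arm(
  series=[
    [[0,0,1,0,0,0,-1],[0,0,0,0,0,0,-1],[0,0,0,0,0,0,-1]],
  ],
)

```text
time: 14.22
position: [617.8, 100.1, 29.6]
orientation: [0.999, 0.052, 0.0, -0.0]
wrist_force: [-1.0, 0.6, 2.3]
opening: 0.4
```

>>> jog_arm(
  series=[
    [[0,0,0,0,0,0,-0.1],[0,0,0,0,0,0,0.1],[0,0,0,0,0,0,0.4],[0,0,0,0,0,0,0.4],[0,0,-15,0,0,0,0.4],[0,0,-30,0,0,0,0.4],[0,0,-35,0,0,0,0.6],[0,0,-35,0,0,0,1],[0,0,-20,0,0,0,1],[0,0,0,0,0,0,1]],
  ],
)

```text
time: 15.05
position: [621.9, 100.6, 171.4]
orientation: [0.999, 0.052, 0.006, -0.0]
wrist_force: [0.5, 0.8, 0.7]
opening: 1.0
```

```bash
python3 w.py w10
```

```text
15.05 [621.9069323  100.56904446 171.36976126] [ 9.98605548e-01  5.24736803e-02  5.77180174e-03 -3.99348323e-04] [0.54097709 0.81525021 0.70962577] 0.999915214930114
```

View pics/w10.png

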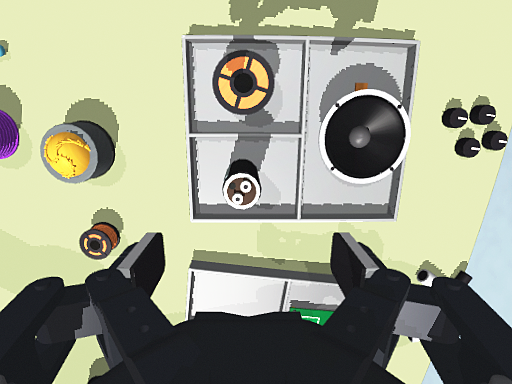

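>>> jog_arm(
  series=[
    [[0,0,0,0,0,0.105,1],[-17,-30,0,0,0,0,1],[-17,-30,0,0,0,0,1],[-17,-30,0,0,0,0,1],[-17,-30,0,0,0,0,1],[-17,-30,0,0,0,0,1],[-17,-30,0,0,0,0,1],[-17,-30,0,0,0,0,1],[-17,-28,0,0,0,0,1],[-17,-28,0,0,0,0,1]],
  ],
)

```text
time: 15.93
position: [462.5, 366.6, 162.1]
orientation: [1.0, 0.0, -0.001, 0.001]
wrist_force: [0.7, 0.6, 0.5]
opening: 1.001
```

>>> jog_arm(
  series=[
    [[0,0,0,0,0,0,1],[0,0,0,0,0,0,1],[0,0,0,0,0,0,1],[0,0,0,0,0,0,1],[0,0,0,0,0,0,1]],
  ],
)

```text
time: 16.35
position: [465.2, 364.8, 163.7]
orientation: [1.0, -0.001, -0.0, 0.0]
wrist_force: [-0.1, -1.1, 0.1]
opening: 0.998
```

```bash
python3 w.py w11; python3 - <<'E'
import cv2
im=cv2.imread("pics/w11.png")
cv2.imwrite("pics/w11c.png",cv2.resize(im[110:260,150:350],None,fx=4,fy=4,interpolation=cv2.INTER_CUBIC))
E
```

```text
16.35 [465.19957659 364.75782147 163.7287823 ] [ 9.99999517e-01 -8.51776464e-04 -2.90267545e-04  3.94728658e-04] [-0.12970715 -1.08035025  0.07610224] 0.9984910765062078
```

View pics/w11c.png

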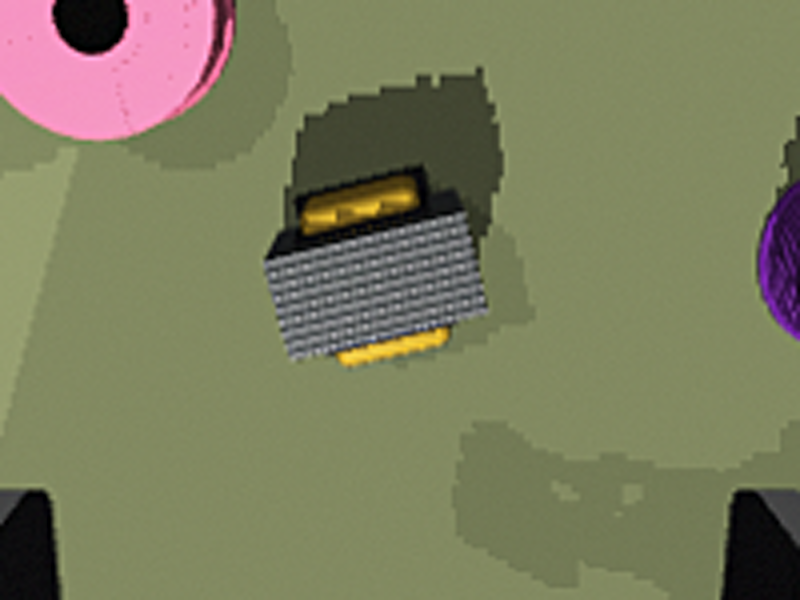

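```bash
python3 - <<'E'
from h import *
p=dict(np.load("pics/w11.npz"))
P=np.array([atz((150+a/4,110+b/4),42,p)[:2] for a,b in [(265,260),(465,210),(487,312),(292,357)]])
d=(P[1]+P[2]-P[0]-P[3])/2; print(P.round(1).tolist(),P.mean(0),np.linalg.norm(d),np.arctan2(d[1],d[0]))
E
```

```text
[[435.5, 373.6], [483.4, 385.7], [489.1, 360.6], [441.4, 349.3]] [462.37933352 367.31201571] 49.20140569193519 0.24056120461437241
```

>>> jog_arm(
  series=[
    [[-2.5,-2.5,5,0,0,-0.12,1],[0,0,25,0,0,-0.12,1],[0,0,35,0,0,0,1],[0,0,35,0,0,0,1],[0,0,30,0,0,0,1],[0,0,16,0,0,0,1],[0,0,7,0,0,0,1],[0,0,0,0,0,0,1],[0,0,0,0,0,0,0.5]],
  ],
  newtons=50,
)

```text
time: 17.15
position: [463.1, 368.4, 11.9]
orientation: [0.993, 0.119, 0.0, -0.0]
wrist_force: [0.4, -0.6, 0.2]
opening: 0.885
```

>>> jog_arm(
  series=[
    [[0,0,0,0,0,0,0.2],[0,0,0,0,0,0,0],[0,0,0,0,0,0,-0.4],[0,0,0,0,0,0,-1],[0,0,0,0,0,0,-1],[0,0,0,0,0,0,-1],[0,0,0,0,0,0,-1],[0,0,0,0,0,0,-1]],
  ],
  newtons=50,
)

```text
time: 17.82
position: [463.7, 369.6, 13.6]
orientation: [0.993, 0.12, 0.002, -0.001]
wrist_force: [-0.8, -1.4, 6.0]
opening: 0.575
```

```bash
python3 w.py w12
```

```text
17.8167 [463.65261574 369.5899712   13.5800213 ] [ 9.92803347e-01  1.19741577e-01  1.65122156e-03 -8.61192715e-04] [-0.80635811 -1.41202627  5.9980768 ] 0.57536608193587
```

View pics/w12.png

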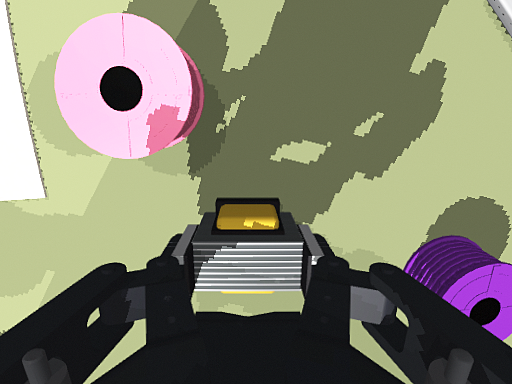

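```bash
python3 - <<'E'
from h import *
im=cv2.imread("pics/w7.png")
cv2.imwrite("pics/w7d.png",cv2.resize(im[60:320,310:512],None,fx=3,fy=2.3,interpolation=cv2.INTER_CUBIC))
E
```

```text
(no output)
```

View pics/w7d.png

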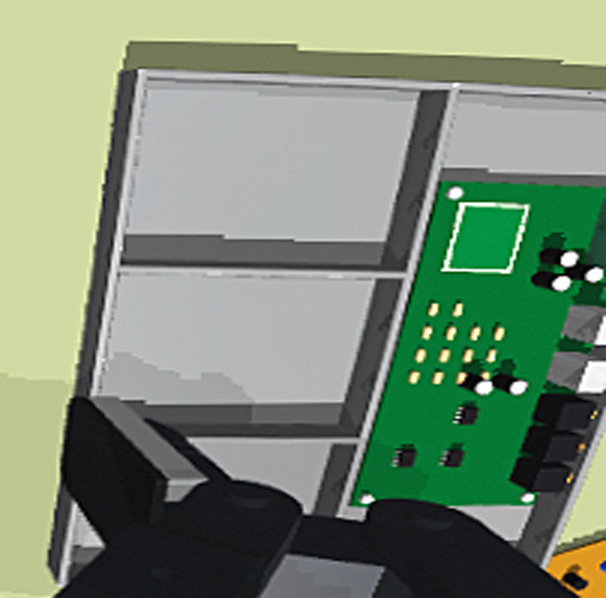

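```bash
python3 - <<'E'
from h import *
p=dict(np.load("pics/w7.npz"))
for a,b in [(136,70),(62,580),(452,87),(353,490),(122,268),(408,274),(362,439)]: print((a,b),np.round(atz((310+a/3,60+b/2.3),20,p)[:2],1))
E
```

```text
(136, 70) [565.2 -16.4]
(62, 580) [ 561.5 -296.3]
(452, 87) [686.  -20.8]
(353, 490) [ 684.9 -238.8]
(122, 268) [ 568.6 -110.9]
(408, 274) [ 684.6 -113.4]
(362, 439) [ 682.6 -206.8]
```

>>> jog_arm(
  series=[
    [[0,0,-10,0,0,0,-1],[0,0,-20,0,0,0,-1],[0,0,-30,0,0,0,-1],[0,0,-20,0,0,0.1,-1],[0,0,0,0,0,0.1,-1],[0,0,0,0,0,0.06,-1],[6,14,0,0,0,0,-1],[11,28,0,0,0,0,-1],[15,38,0,0,0,0,-1],[15,38,0,0,0,0,-1]],
  ],
)

```text
time: 18.7
position: [506.5, 249.0, 91.7]
orientation: [1.0, -0.009, 0.0, -0.0]
wrist_force: [1.7, -0.9, -3.0]
opening: 0.571
```

>>> jog_arm(
  series=[
    [[15,38,0,0,0,0,-1],[15,38,0,0,0,0,-1],[15,38,0,0,0,0,-1],[15,38,0,0,0,0,-1],[15,38,0,0,0,0,-1],[15,38,0,0,0,0,-1],[15,38,0,0,0,0,-1],[11,28,0,0,0,0,-1],[7,18,0,0,0,0,-1],[0,0,0,0,0,0,-1]],
  ],
)

```text
time: 19.53
position: [624.9, -69.1, 91.9]
orientation: [1.0, -0.012, 0.001, 0.001]
wrist_force: [0.3, 0.8, -2.4]
opening: 0.58
```

>>> jog_arm(
  series=[
    [[0,0,0,0,0,0,-1],[0,0,0,0,0,0,-1],[0,0,0,0,0,0,-1]],
  ],
)

```text
time: 19.78
position: [622.7, -63.6, 91.1]
orientation: [1.0, -0.009, -0.001, -0.0]
wrist_force: [0.3, -0.5, -3.0]
opening: 0.574
```

```bash
python3 w.py w13
```

```text
19.7833 [622.74952177 -63.59917703  91.09500123] [ 9.99954809e-01 -9.49011744e-03 -5.11629222e-04 -2.37678585e-04] [ 0.2880836  -0.49444046 -2.96167911] 0.5742053279205568
```

View pics/w13.png

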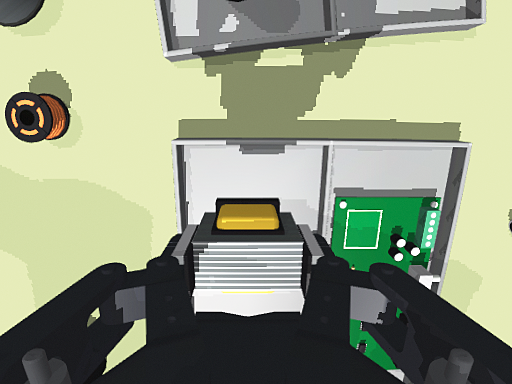

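>>> jog_arm(
  series=[
    [[2,0,15,0,0,0,-1],[0,0,22,0,0,0,-1],[0,0,17,0,0,0,-1],[0,0,11,0,0,0,-1],[0,0,5,0,0,0,-1],[0,0,2,0,0,0,-1],[0,0,0,0,0,0,-1],[0,0,0,0,0,0,-1]],
  ],
)

```text
time: 20.5
position: [626.4, -64.7, 20.3]
orientation: [1.0, -0.01, 0.001, 0.0]
wrist_force: [0.2, -0.5, -3.3]
opening: 0.578
```

>>> jog_arm(
  series=[
    [[0,0,1,0,0,0,-1],[0,0,0,0,0,0,-1],[0,0,0,0,0,0,-1]],
  ],
)

```text
time: 20.75
position: [626.1, -65.0, 19.1]
orientation: [1.0, -0.01, 0.001, 0.0]
wrist_force: [0.1, 0.3, -2.5]
opening: 0.573
```

>>> jog_arm(
  series=[
    [[0,0,1,0,0,0,-1],[0,0,0,0,0,0,-1],[0,0,0,0,0,0,-1]],
  ],
)

```text
time: 21.0
position: [625.5, -64.9, 17.3]
orientation: [1.0, -0.01, -0.0, 0.0]
wrist_force: [0.5, 0.1, -2.6]
opening: 0.577
```

>>> jog_arm(
  series=[
    [[0,0,1,0,0,0,-1],[0,0,0,0,0,0,-1],[0,0,0,0,0,0,-1]],
  ],
)

```text
time: 21.25
position: [625.7, -64.9, 16.6]
orientation: [1.0, -0.01, 0.0, 0.0]
wrist_force: [-1.8, -0.3, -0.3]
opening: 0.575
```

>>> jog_arm(
  series=[
    [[0,0,1,0,0,0,-1],[0,0,0,0,0,0,-1],[0,0,0,0,0,0,-1]],
  ],
)

```text
time: 21.5
position: [625.7, -64.9, 16.6]
orientation: [1.0, -0.01, 0.0, 0.0]
wrist_force: [-3.9, 0.3, 6.6]
opening: 0.573
```

>>> jog_arm(
  series=[
    [[0,0,0,0,0,0,0.35],[0,0,0,0,0,0,0.4],[0,0,0,0,0,0,0.4],[0,0,-10,0,0,0,0.4],[0,0,-30,0,0,0,0.5],[0,0,-40,0,0,0,0.8],[0,0,-40,0,0,0,1],[0,0,-20,0,0,0,1],[0,0,0,0,0,0,1]],
  ],
)

```text
time: 22.25
position: [630.4, -65.5, 163.7]
orientation: [1.0, -0.01, 0.007, 0.001]
wrist_force: [1.7, 0.2, 0.6]
opening: 0.997
```

```bash
python3 w.py w14
```

```text
22.25 [630.4073997  -65.47673163 163.73899346] [ 9.99928294e-01 -9.96379160e-03  6.58444174e-03  8.79792759e-04] [1.72327184 0.24806953 0.62673989] 0.9970490783554572
```

View pics/w14.png

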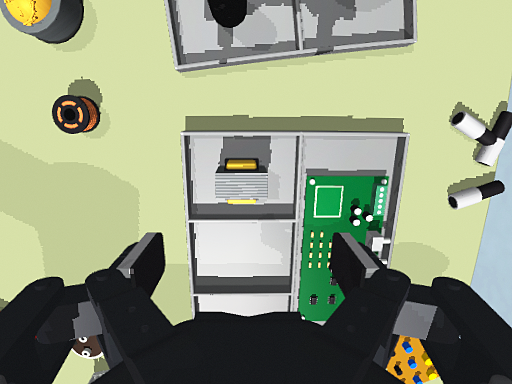

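>>> jog_arm(
  series=[
    [[0,0,0,0,0,-0.02,1],[-21,33,0,0,0,0,1],[-21,33,0,0,0,0,1],[-21,33,0,0,0,0,1],[-21,33,0,0,0,0,1],[-21,33,0,0,0,0,1],[-21,33,0,0,0,0,1],[-21,34,0,0,0,0,1],[-21,34,0,0,0,0,1],[-22,34,0,0,0,0,1]],
  ],
)

```text
time: 23.13
position: [433.0, -364.9, 152.7]
orientation: [1.0, 0.001, -0.002, -0.002]
wrist_force: [0.7, 0.3, -0.2]
opening: 0.999
```

>>> jog_arm(
  series=[
    [[0,0,0,0,0,0,1],[0,0,0,0,0,0,1],[0,0,0,0,0,0,1],[0,0,0,0,0,0,1],[0,0,0,0,0,0,1]],
  ],
)

```text
time: 23.55
position: [436.0, -363.2, 154.5]
orientation: [1.0, 0.001, -0.0, -0.001]
wrist_force: [0.8, 0.3, -0.2]
opening: 1.002
```

```bash
python3 w.py w15; python3 - <<'E'
import cv2
im=cv2.imread("pics/w15.png")
cv2.imwrite("pics/w15c.png",cv2.resize(im[110:260,150:350],None,fx=4,fy=4,interpolation=cv2.INTER_CUBIC))
E
```

```text
23.55 [ 436.03398257 -363.24031226  154.51608658] [ 9.99999124e-01  1.09243470e-03 -4.34686011e-04 -6.07581449e-04] [ 0.82311906  0.25915131 -0.24964703] 1.00190444918023
```

View pics/w15c.png

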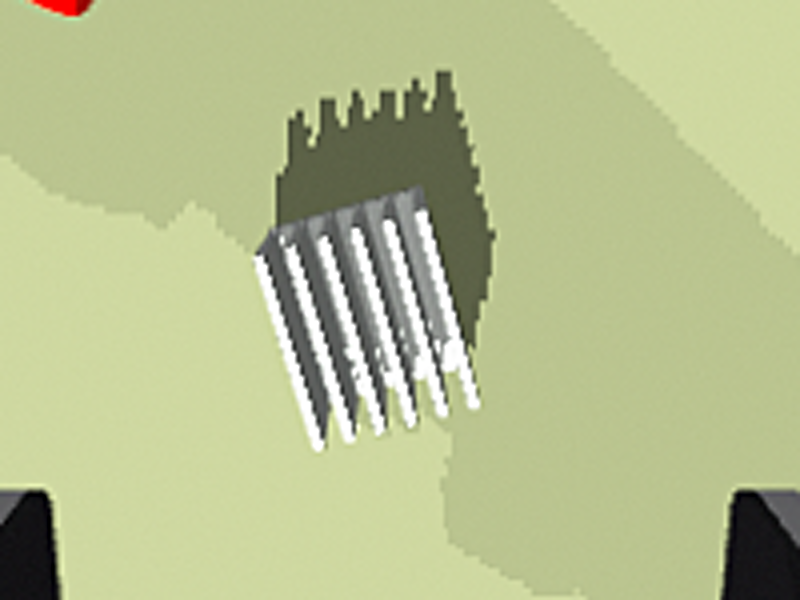

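View pics/w15.png

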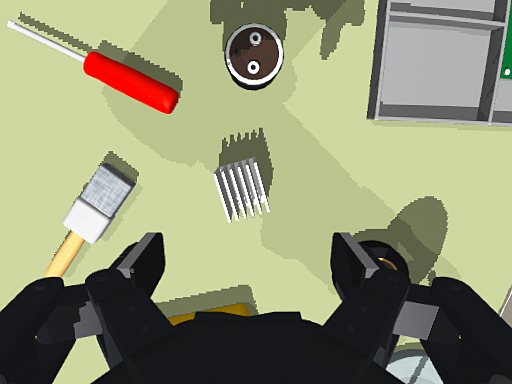

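```bash
python3 - <<'E'
from h import *
p=dict(np.load("pics/w15.npz"))
P=np.array([atz((150+a/4,110+b/4),40,p)[:2] for a,b in [(256,257),(419,210),(480,407),(315,450)]])
d=(P[1]+P[2]-P[0]-P[3])/2;e=(P[0]+P[1]-P[2]-P[3])/2; print(P.round(1).tolist(),P.mean(0),np.linalg.norm(d),np.linalg.norm(e),np.arctan2(d[1],d[0]),np.arctan2(-e[0],e[1]))
E
```

```text
[[405.0, -352.0], [443.0, -340.8], [458.2, -388.9], [418.1, -400.2]] [ 431.0979743  -370.48479226] 40.63280315114749 50.18045608357993 0.2795799876738452 0.2853142460115886
```

>>> jog_arm(
  series=[
    [[-4,6.5,5,0,0,0,1],[0,0,15,0,0,-0.1,1],[0,0,25,0,0,-0.1,1],[0,0,30,0,0,-0.08,1],[0,0,32,0,0,0,1],[0,0,25,0,0,0,1],[0,0,9,0,0,0,1],[0,0,3,0,0,0,1],[0,0,0,0,0,0,1]],
  ],
  newtons=30,
)

```text
time: 24.35
position: [431.6, -371.1, 10.9]
orientation: [0.99, 0.14, -0.0, -0.0]
wrist_force: [-0.0, 0.6, 0.6]
opening: 1.001
```

>>> jog_arm(
  series=[
    [[0,0,0,0,0,0,0.4],[0,0,0,0,0,0,0],[0,0,0,0,0,0,-0.3],[0,0,0,0,0,0,-0.6],[0,0,0,0,0,0,-1],[0,0,0,0,0,0,-1],[0,0,0,0,0,0,-1],[0,0,0,0,0,0,-1],[0,0,0,0,0,0,-1]],
  ],
  newtons=30,
)

```text
time: 25.1
position: [432.6, -372.4, 13.0]
orientation: [0.99, 0.14, 0.001, 0.001]
wrist_force: [-1.0, -0.0, 6.1]
opening: 0.49
```

```bash
python3 w.py w16
```

```text
25.1 [ 432.58983428 -372.37388023   13.044831  ] [9.90208165e-01 1.39590814e-01 8.89229949e-04 1.18496472e-03] [-0.98509368 -0.02164263  6.14053275] 0.4904096909525624
```

View pics/w16.png

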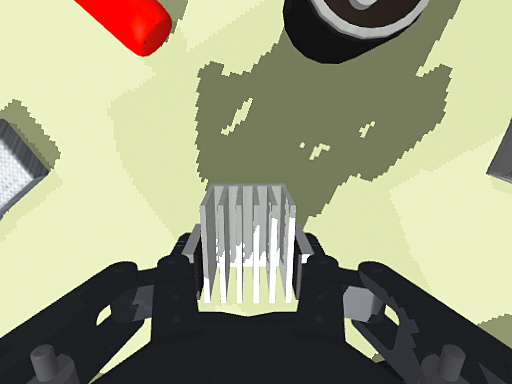

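>>> jog_arm(
  series=[
    [[0,0,-10,0,0,0,-1],[0,0,-20,0,0,0,-1],[0,0,-30,0,0,0.1,-1],[0,0,-20,0,0,0.1,-1],[0,0,0,0,0,0.1,-1],[12,-8,0,0,0,0,-1],[22,-15,0,0,0,0,-1],[30,-20,0,0,0,0,-1],[30,-20,0,0,0,0,-1],[32,-20,0,0,0,0,-1]],
  ],
)

```text
time: 25.98
position: [559.5, -289.0, 90.5]
orientation: [1.0, -0.009, -0.001, -0.001]
wrist_force: [0.4, -1.1, -1.8]
opening: 0.485
```

>>> jog_arm(
  series=[
    [[30,-20,0,0,0,0,-1],[20,-12,0,0,0,0,-1],[12,-8,0,0,0,0,-1],[0,0,0,0,0,0,-1],[0,0,0,0,0,0,-1],[0,0,0,0,0,0,-1],[0,0,0,0,0,0,-1]],
  ],
)

```text
time: 26.57
position: [620.4, -252.8, 90.8]
orientation: [1.0, -0.01, -0.001, -0.0]
wrist_force: [0.0, 0.8, -0.9]
opening: 0.482
```

```bash
python3 w.py w17
```

```text
26.5667 [ 620.41529091 -252.75659793   90.80697233] [ 9.99945160e-01 -1.04421976e-02 -7.84254812e-04 -1.50655234e-04] [ 0.02776445  0.80348658 -0.88001086] 0.48199378400750936
```

View pics/w17.png

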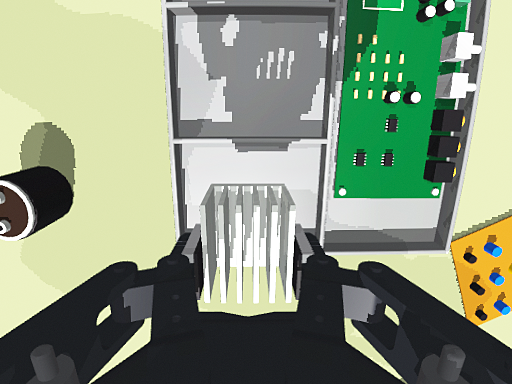

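>>> jog_arm(
  series=[
    [[2,0,15,0,0,0,-1],[0,0,22,0,0,0,-1],[0,0,17,0,0,0,-1],[0,0,11,0,0,0,-1],[0,0,5,0,0,0,-1],[0,0,2,0,0,0,-1],[0,0,0,0,0,0,-1],[0,0,0,0,0,0,-1]],
  ],
)

```text
time: 27.28
position: [624.7, -252.6, 20.2]
orientation: [1.0, -0.01, 0.001, 0.0]
wrist_force: [0.7, -0.2, -0.6]
opening: 0.49
```

>>> jog_arm(
  series=[
    [[0,0,1,0,0,0,-1],[0,0,0,0,0,0,-1],[0,0,1,0,0,0,-1],[0,0,0,0,0,0,-1],[0,0,0,0,0,0,-1]],
  ],
)

```text
time: 27.7
position: [624.1, -252.1, 17.5]
orientation: [1.0, -0.01, 0.0, 0.0]
wrist_force: [-0.2, -0.3, -1.2]
opening: 0.49
```

>>> jog_arm(
  series=[
    [[0,0,1,0,0,0,-1],[0,0,0,0,0,0,-1],[0,0,0,0,0,0,-1]],
  ],
)

```text
time: 27.95
position: [623.9, -252.1, 16.2]
orientation: [1.0, -0.01, -0.0, -0.0]
wrist_force: [-0.1, 0.2, -1.4]
opening: 0.481
```

>>> jog_arm(
  series=[
    [[0,0,1,0,0,0,-1],[0,0,0,0,0,0,-1],[0,0,0,0,0,0,-1]],
  ],
)

```text
time: 28.2
position: [624.0, -252.1, 16.1]
orientation: [1.0, -0.01, 0.0, 0.0]
wrist_force: [-3.8, 1.7, 4.6]
opening: 0.486
```

Contact; release.

>>> jog_arm(
  series=[
    [[0,0,0,0,0,0,0.15],[0,0,0,0,0,0,0.3],[0,0,0,0,0,0,0.3],[0,0,-10,0,0,0,0.3],[0,0,-30,0,0,0,0.4],[0,0,-40,0,0,0,0.8],[0,0,-40,0,0,0,1],[0,0,-20,0,0,0,1],[0,0,0,0,0,-0.02,1]],
  ],
)

```text
time: 28.95
position: [628.5, -254.2, 164.2]
orientation: [1.0, 0.0, 0.006, 0.003]
wrist_force: [1.0, 0.0, 1.3]
opening: 1.001
```

```bash
python3 w.py w18
```

```text
28.95 [ 628.46503135 -254.16723496  164.17661287] [9.99976749e-01 1.58688417e-04 6.21587462e-03 2.79999911e-03] [1.02366543 0.00190726 1.26448982] 1.0010151588971063
```

View pics/w18.png

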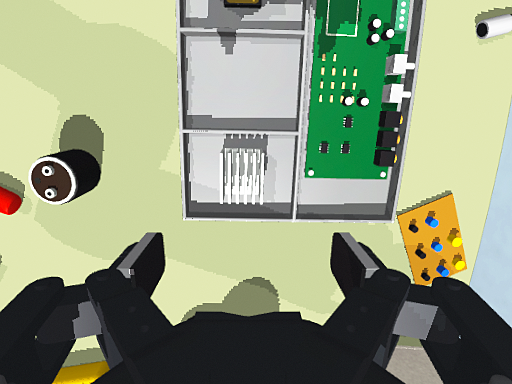

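>>> jog_arm(
  series=[
    [[-22,0,0,0,0,0,1],[-32,-1,0,0,0,0,1],[-36,-1,0,0,0,0,1],[-36,-1,0,0,0,0,1],[-30,-1,0,0,0,0,1],[-18,0,0,0,0,0,1],[-8,0,0,0,0,0,1],[0,0,0,0,0,0,1],[0,0,0,0,0,0,1],[0,0,0,0,0,0,1]],
  ],
)

```text
time: 29.83
position: [443.1, -248.4, 155.3]
orientation: [1.0, 0.0, 0.0, 0.0]
wrist_force: [0.1, -0.5, 0.2]
opening: 0.997
```

```bash
python3 w.py w19; python3 - <<'E'
import cv2
im=cv2.imread("pics/w19.png")
cv2.imwrite("pics/w19c.png",cv2.resize(im[110:260,150:350],None,fx=4,fy=4,interpolation=cv2.INTER_CUBIC))
E
```

```text
29.8333 [ 443.12058558 -248.36487662  155.26851041] [9.99999921e-01 8.20312101e-05 3.81200789e-04 7.15908757e-05] [ 0.09292386 -0.47736493  0.21217085] 0.9969078830974122
```

View pics/w19c.png

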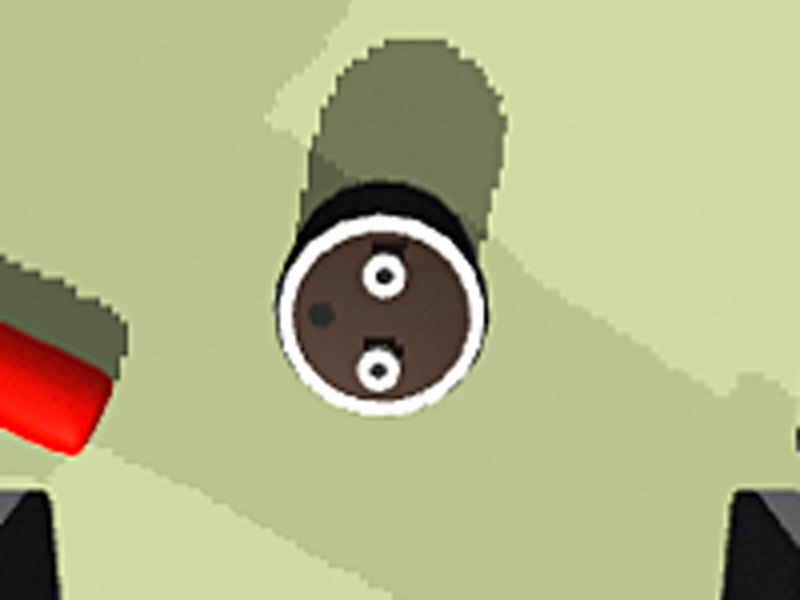

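```bash
python3 - <<'E'
from h import *
p=dict(np.load("pics/w19.npz"))
f=lambda a,b,z: np.round(atz((150+a/4,110+b/4),z,p)[:2],1)
print(f(382,315,50), f(280,315,50),f(484,315,50))
for q in [(112,380),(85,455),(0,420),(0,325)]: print(q,[f(*q,z) for z in (0,12,22)])
E
```

```text
[ 441.8 -248.7] [ 418.5 -248.7] [ 465.1 -248.7]
(112, 380) [array([ 365.9, -280.9]), array([ 369., -277.]), array([ 371.6, -273.7])]
(85, 455) [array([ 356.6, -303.5]), array([ 360.1, -298.6]), array([ 363. , -294.5])]
(0, 420) [array([ 333., -293.]), array([ 337.5, -288.5]), array([ 341.2, -284.8])]
(0, 325) [array([ 335.6, -265. ]), array([ 340. , -261.7]), array([ 343.6, -258.9])]
```

>>> jog_arm(
  series=[
    [[-1,0,20,0,0,0,0.7],[0,0,32,0,0,0,0.7],[0,0,35,0,0,0,0.7],[0,0,28,0,0,0,0.7],[0,0,16,0,0,0,0.7],[0,0,8,0,0,0,0.7],[0,0,0,0,0,0,0.7],[0,0,0,0,0,0,0.3],[0,0,0,0,0,0,0]],
  ],
  newtons=35,
)

```text
time: 30.63
position: [442.5, -248.9, 17.7]
orientation: [1.0, 0.0, 0.001, 0.001]
wrist_force: [-2.3, -0.2, 4.4]
opening: 0.58
```

>>> jog_arm(
  series=[
    [[0,0,0,0,0,0,-0.3],[0,0,0,0,0,0,-0.6],[0,0,0,0,0,0,-1],[0,0,0,0,0,0,-1],[0,0,0,0,0,0,-1],[0,0,0,0,0,0,-1],[0,0,0,0,0,0,-1]],
  ],
  newtons=35,
)

```text
time: 31.22
position: [442.5, -249.0, 17.9]
orientation: [1.0, -0.0, 0.002, 0.001]
wrist_force: [1.4, -0.2, 6.3]
opening: 0.576
```

```bash
python3 w.py w20
```

```text
31.2167 [ 442.47535415 -249.01654446   17.8842621 ] [ 9.99998486e-01 -4.47633183e-05  1.50949232e-03  8.64907081e-04] [ 1.43916363 -0.20219844  6.33865462] 0.5759906093791625
```

View pics/w20.png

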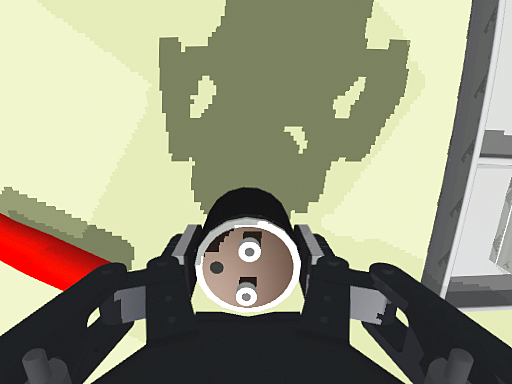

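>>> jog_arm(
  series=[
    [[0,0,-10,0,0,0,-1],[0,0,-20,0,0,0.02,-1],[0,0,-30,0,0,0,-1],[0,0,-20,0,0,0,-1],[12,-7,0,0,0,0,-1],[22,-11,0,0,0,0,-1],[30,-15,0,0,0,0,-1],[32,-17,0,0,0,0,-1],[30,-15,0,0,0,0,-1],[24,-13,0,0,0,0,-1]],
  ],
)

```text
time: 32.1
position: [593.9, -171.3, 95.1]
orientation: [1.0, -0.01, -0.0, -0.0]
wrist_force: [0.1, -1.0, -1.5]
opening: 0.574
```

>>> jog_arm(
  series=[
    [[20,-11,0,0,0,0,-1],[10,-5,0,0,0,0,-1],[0,0,0,0,0,0,-1],[0,0,0,0,0,0,-1],[0,0,0,0,0,0,-1],[0,0,0,0,0,0,-1]],
  ],
)

```text
time: 32.6
position: [621.2, -158.3, 95.7]
orientation: [1.0, -0.011, -0.001, -0.0]
wrist_force: [-0.8, -0.6, -0.4]
opening: 0.574
```

```bash
python3 w.py w21
```

```text
32.6 [ 621.18998881 -158.29842595   95.74745665] [ 9.99944384e-01 -1.05095557e-02 -8.77631329e-04 -8.96599402e-05] [-0.84938508 -0.55471462 -0.42437326] 0.5742363402143843
```

View pics/w21.png

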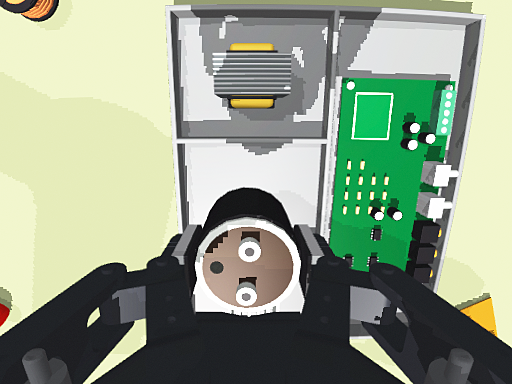

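>>> jog_arm(
  series=[
    [[2,0,15,0,0,0,-1],[0,0,22,0,0,0,-1],[0,0,17,0,0,0,-1],[0,0,11,0,0,0,-1],[0,0,5,0,0,0,-1],[0,0,1,0,0,0,-1],[0,0,0,0,0,0,-1],[0,0,0,0,0,0,-1]],
  ],
)

```text
time: 33.32
position: [625.7, -158.2, 26.3]
orientation: [1.0, -0.01, 0.001, 0.0]
wrist_force: [0.1, 0.3, -1.2]
opening: 0.578
```

>>> jog_arm(
  series=[
    [[0,0,1,0,0,0,-1],[0,0,0,0,0,0,-1],[0,0,1,0,0,0,-1],[0,0,0,0,0,0,-1],[0,0,0,0,0,0,-1]],
  ],
)

```text
time: 33.73
position: [624.9, -157.8, 23.5]
orientation: [1.0, -0.01, 0.0, 0.0]
wrist_force: [-0.0, 0.5, -2.0]
opening: 0.576
```

>>> jog_arm(
  series=[
    [[0,0,1,0,0,0,-1],[0,0,0,0,0,0,-1],[0,0,0,0,0,0,-1]],
  ],
)

```text
time: 33.98
position: [624.7, -157.8, 22.2]
orientation: [1.0, -0.01, -0.0, -0.0]
wrist_force: [0.3, 0.7, -2.0]
opening: 0.576
```

>>> jog_arm(
  series=[
    [[0,0,1,0,0,0,-1],[0,0,0,0,0,0,-1],[0,0,0,0,0,0,-1]],
  ],
)

```text
time: 34.23
position: [624.7, -157.8, 21.1]
orientation: [1.0, -0.01, -0.0, -0.0]
wrist_force: [0.3, 0.6, -2.2]
opening: 0.575
```

>>> jog_arm(
  series=[
    [[0,0,0.7,0,0,0,-1],[0,0,0,0,0,0,-1],[0,0,0,0,0,0,-1]],
  ],
)

```text
time: 34.48
position: [624.9, -157.8, 21.0]
orientation: [1.0, -0.01, 0.0, 0.0]
wrist_force: [-1.7, 1.2, 2.6]
opening: 0.574
```

Contact; release, rise clear and check.

>>> jog_arm(
  series=[
    [[0,0,0,0,0,0,0.3],[0,0,0,0,0,0,0.4],[0,0,0,0,0,0,0.4],[0,0,-10,0,0,0,0.4],[0,0,-30,0,0,0,0.5],[0,0,-40,0,0,0,0.8],[0,0,-40,0,0,0,1],[0,0,-30,0,0,0,1],[-30,0,-10,0,0,0,1],[-38,0,0,0,0,0,1]],
  ],
)

```text
time: 35.32
position: [561.6, -157.7, 187.2]
orientation: [1.0, -0.009, 0.006, 0.002]
wrist_force: [-0.1, -0.6, 0.8]
opening: 1.002
```

>>> jog_arm(
  series=[
    [[-40,0,0,0,0,0,1],[-40,0,0,0,0,0,1],[-30,0,0,0,0,0,1],[-15,0,0,0,0,0,1],[0,0,0,0,0,0,1],[0,0,0,0,0,0,1],[0,0,0,0,0,0,1]],
  ],
)

```text
time: 35.9
position: [433.1, -154.3, 181.6]
orientation: [1.0, -0.01, 0.001, 0.0]
wrist_force: [0.3, 0.5, -0.2]
opening: 1.001
```

```bash
python3 - <<'E'
from h import *
s=bot.sense();print(s["time"],s["position"],s["wrist_force"])
a=cams.snapshot("scene");cv2.imwrite("pics/s2.png",cv2.resize(a[110:350,130:390],None,fx=3,fy=2.5,interpolation=cv2.INTER_CUBIC))
b=cams.snapshot("top");cv2.imwrite("pics/t2.png",cv2.resize(b[90:250,120:400],None,fx=2.8,fy=2.8,interpolation=cv2.INTER_CUBIC))
E
```

```text
35.9 [ 433.11822482 -154.28633219  181.64859896] [ 0.30715577  0.53764555 -0.17354121]
```

View pics/s2.png

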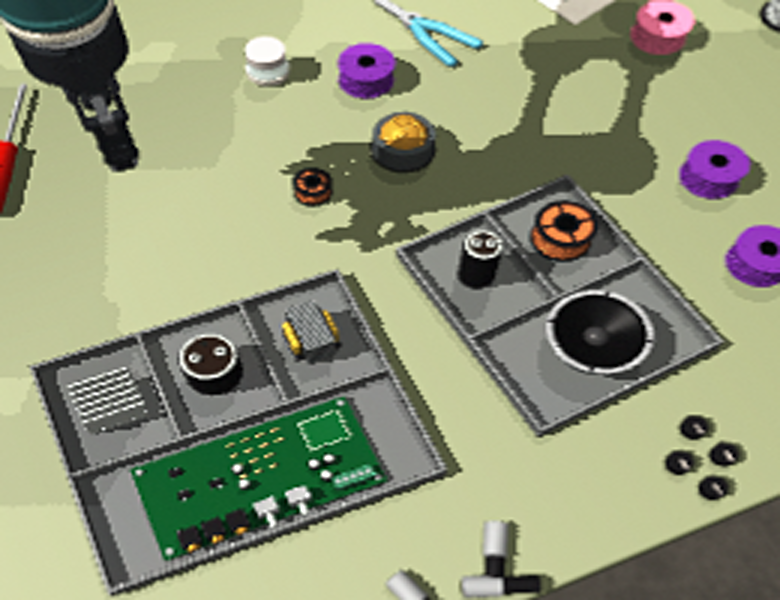

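View pics/t2.png

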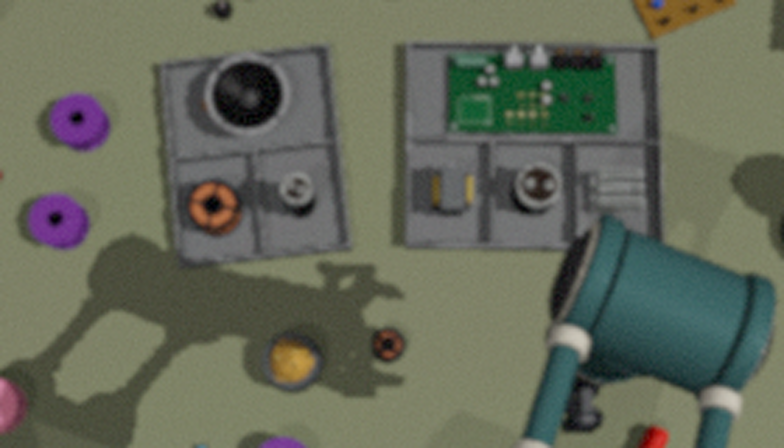

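All five parts stand upright, each in its own compartment. The small coil and the tip cleaner are still in place.

```bash
python3 -c "
from rig import bot
print(bot.close_job())"
```

```text
the job is handed in; nothing more can be done
None
```

Both kits are made up and the job was handed in at about 36 s, well inside the 128 s limit.

- **Loudspeaker tray:** it holds the large copper coil and the tall slim capacitor.
- **Circuit-board tray:** it holds the transformer, the short fat capacitor and the finned heat sink.

Each part was lowered until the wrist force showed light contact (readings of about 2–7 N), then released.

The last scene and top pictures show all five parts upright, each in its own near-strip compartment. The small coil and the tip cleaner still stand where they were, and the arm is clear of everything.

No check failed. The camera estimates of the loudspeaker tray's position differed by a few millimetres, which is small next to the room in each compartment.

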